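Load brackets into the drilling jig and lock it

ROBOT

A 6-joint arm with a two-finger parallel gripper is mounted at the origin on the work surface. World frame = base frame: x ahead of the robot, y to its left, z up, the work surface at z = 0. Lengths are in m, angles in rad, forces in N, time in s.
With the tool pointing down it reaches from about 0.4 to 0.825 m from the base axis. Payload 7 kg.
Tool frame: the origin (TCP) lies at the very end of the fingers, on their centre line; the grasp point (between the pads) lies arm.grip_point_offset behind it (arm.grip_point_offset is the distance from the TCP to the grasp point, in m); z points along the fingers, y is the line along which they close (so a half turn about z gives the same grasp; the last joint's range is limited). The gripper opens to 88 mm and grips with 3 to 60 N. Pads are 19 mm wide; open, the fingers measure 130 mm over their backs; the gripper's body (78 mm by 193 mm) begins 47 mm behind the grasp point.
Start: joints at [-1.047, 0.359, 0.012, 0, -1.224, -0.288], TCP at [0.158, -0.656, 0.227] pointing down, gripper open.
Joint ranges: [-3.07, 3.07], [-1.43, 2.12], [-1.02, 1.25], [-3.03, 1.67], [-3.05, -0], [-3.03, 3.03]. Speed limits (rad/s): [2.39, 2.39, 3.01, 3.14, 3.14, 3.14].

INTERFACE

Orientations are given as [roll, pitch, yaw] about the fixed x, y, z axes, in that order (R = Rz(yaw) Ry(pitch) Rx(roll)).
In Python, from station import arm gives the robot as it stands.
- The arm moves only by the shell command python3 -m crank 'ROWS' [OPENING] [FORCE]. ROWS is JSON, a list of rows, each an object of numbers: "dx", "dy", "dz": the shift along the tool's x, y, z in cm; "wx", "wy", "wz": the turn, a rotation vector about the tool's x, y, z in degrees. A call has exactly 10 rows; each row is the pose to reach, as a shift and turn from the pose commanded when the call began, along the tool's axes at that moment; what a row does not reach only later rows make up. A row lasts 1/8 s, in which the tool goes at most 62.5 mm and 10.7 degrees, less where a joint would pass 70% of its speed; a pose out of reach is approached as far as the arm can. A call with a gripper value outside its range is refused whole. OPENING is the finger opening in cm, from 0 to 8.76, set as the call begins (- or left out, the last holds). The fingers move at their own pace and stop on an object; FORCE is the grip in N (left out, the last holds). Time passes only in rows, so rows that repeat a pose let the fingers close, or fill a call up. It gives the time, the measured TCP pose, the force, the opening and the grip force at its end, in the units of the state.
- arm.get_state(): the state, without advancing time (a new reading comes with each control period).
- arm.grab_frame(name): name is "scene" or "side" or "wrist"; returns the picture (384x512x3 uint8, red, green, blue); there is no depth.
- arm.calibration(name): a dict with "fx", "fy", "cx", "cy" (pixels), "dist_coeffs" ([k1, k2, p1, p2, k3] as OpenCV has them; the pictures are not rectified), "world_from_camera" (4x4, takes a point from camera to world coordinates). Camera axes: x right, y down, z forward; pixel columns grow to the right and rows downward; lengths in m; the calibration is good to about 2 mm. A picture is of the moment at which its call begins: read the wrist's pose just before it. calibration takes no time and is no camera call; for the wrist camera it gives the pose at the moment of the call.
- arm.job_done(): hands the job in; it is judged then, once.
Trained networks look in the newest picture that a camera, given by its name, has taken for a name from the list of things; names that differ only in an ending like _2 or _b are one class to them, and where a whole thing is asked for, a point or a joint stands for the part that bears it (a point fixed in the world has none). Each returns a list of dicts, best first, with "confidence" (0 to 1); they miss things now and then, are a little off and sometimes report something else, mostly with a low value. They report only what shows in the picture. A call takes as long as a camera call. They do not tell look-alikes from the thing itself.
- arm.find_in(camera, query): "centre" ([x, y, z] in m, in world coordinates, good to about 4 mm: the middle of the surface that is visible of it).
- arm.masks_of(camera, query): "pixels" (384x512 bool, what is visible of it).
- arm.mark_of(camera, query): "centre" ([x, y, z] in m, in world coordinates, good to about 4 mm: a listed point, or the origin of a listed thing).
The state is a dict: "t": time; "q": joint angles; "qd": joint speeds; "joint_efforts": joint torques, N m; "eef_pos": TCP position; "ee_rot": TCP orientation; "force": force on the tool from outside, world axes, zero at the start; "moment": the same for the moment, N m; "width": finger opening in m; "gripper_force": force on a finger pad.
Only numpy, scipy, OpenCV 4.12 (cv2) and the standard library are available. Lean on these libraries where they do the work, as an engineer would, in place of code of your own. Each camera call takes 0.05 s, during which the arm holds its last target. There are 200 camera calls.

TASK

Load the blue drilling jig with every steel bracket in the black bin, one bracket to a lane: lift each bracket out, lay it straight along its lane with its plain end tucked under the orange sprung finger, and nudge it along until its hole drops over the brass locating pin and it lies flat on the bed. When all the brackets are seated, push the red lock lever fully over, away from the robot, and leave everything in place. Do not disturb the jar, hammer, bearing and tin standing around.

Things in the scene. Friction and masses are not known exactly. Their poses are not given: they have to be found in the camera images.
- jig: Blue drilling jig; bed 300 x 365 x 12 mm, place and yaw vary. Origin on the bench plane (z = 0), 150 mm from near and far edges; bed spans y = -220 to +145 mm, top at z = 12 mm. Its x points away from the robot, along its three lanes (95 mm apart). In each lane: a brass pin at x = -65 mm, beyond it an orange sprung finger, whose block stands at x = 113 to 143 mm, up to 50 mm high.
- bin: The fixed black open bin the brackets start in, 230 (x) x 280 (y) x 40 mm outside, walls and floor 4 mm. Origin under its centre on the bench; its place and yaw differ.
- lock (a joint): Red-knobbed lock lever on the jig, rad: 0 leaning towards the robot (unlocked), 1.0 away (locked). Pivot parallel to the jig's y axis, 34 mm above the bench at jig x = -30, y = -190 mm. Starts at 0 to 0.15, stays where it is left, takes about 2 N at the knob. Its base is 70 x 50 x 25 mm on the bed.
- lock_tip (a point): Centre of the lever's red ball knob, 26 mm across, 60 mm from the pivot, 87 mm above the bench at either end of its swing and 94 mm at mid swing.
- pin1 (a point): Foot of brass locating pin 1 (left, y = +95 mm in the jig frame), on the bed top. The pin is fixed and upright, 12 mm in diameter for 6 mm, then tapered to a point-like top 10 mm above the bed.
- finger1 (a joint): Orange sprung finger of lane 1, rad: 0 = down on its stop, about 0.05 on a flat bracket, at most 0.9. Hinge at jig x = 115 mm, 42 mm above the bench; nose at jig x = 35 mm, 4 mm above the bed, pressing down with 2 N (3 N lifted 12 mm). 24 mm wide. From the nose a lip slopes up to 24 mm above the bed at jig x = -7 mm: a foot slid in along the lane, top at most 20 mm above the bed, lifts it.
- pin2 (a point): Foot of brass locating pin 2 (middle, y = 0 in the jig frame), on the bed top. The pin is fixed and upright, 12 mm in diameter for 6 mm, then tapered to a point-like top 10 mm above the bed.
- finger2 (a joint): Orange sprung finger of lane 2, rad: 0 = down on its stop, about 0.05 on a flat bracket, at most 0.9. Hinge at jig x = 115 mm, 42 mm above the bench; nose at jig x = 35 mm, 4 mm above the bed, pressing down with 2 N (3 N lifted 12 mm). 24 mm wide. From the nose a lip slopes up to 24 mm above the bed at jig x = -7 mm: a foot slid in along the lane, top at most 20 mm above the bed, lifts it.
- pin3 (a point): Foot of brass locating pin 3 (right, y = -95 mm in the jig frame), on the bed top. The pin is fixed and upright, 12 mm in diameter for 6 mm, then tapered to a point-like top 10 mm above the bed.
- finger3 (a joint): Orange sprung finger of lane 3, rad: 0 = down on its stop, about 0.05 on a flat bracket, at most 0.9. Hinge at jig x = 115 mm, 42 mm above the bench; nose at jig x = 35 mm, 4 mm above the bed, pressing down with 2 N (3 N lifted 12 mm). 24 mm wide. From the nose a lip slopes up to 24 mm above the bed at jig x = -7 mm: a foot slid in along the lane, top at most 20 mm above the bed, lifts it.
- bracket1: Loose bright steel bracket 1 (may be absent), 0.4 kg: a flat foot 160 x 40 x 8 mm with an 18 mm through hole near one end, and an upright grip lug, 28 (along x) x 14 (y) mm, top 44 mm above the underside, centred at x = -20 mm. Origin at the centre of the underside, x towards the plain end (x = +80 mm), z up. Starts upright in the bin, holed end towards the robot; all alike, any fits any lane.
- bracket1_eye (a point): Centre of the hole of bracket 1, half way through the foot: 55 mm from the foot's centre, 25 mm from the holed end.
- bracket1_nose (a point): Point on the centre line of bracket 1 at half the foot's thickness, 5 mm inside its plain end.
- bracket2: Loose bright steel bracket 2 (may be absent), 0.4 kg: a flat foot 160 x 40 x 8 mm with an 18 mm through hole near one end, and an upright grip lug, 28 (along x) x 14 (y) mm, top 44 mm above the underside, centred at x = -20 mm. Origin at the centre of the underside, x towards the plain end (x = +80 mm), z up. Starts upright in the bin, holed end towards the robot; all alike, any fits any lane.
- bracket2_eye (a point): Centre of the hole of bracket 2, half way through the foot: 55 mm from the foot's centre, 25 mm from the holed end.
- bracket2_nose (a point): Point on the centre line of bracket 2 at half the foot's thickness, 5 mm inside its plain end.
- bracket3: Loose bright steel bracket 3 (may be absent), 0.4 kg: a flat foot 160 x 40 x 8 mm with an 18 mm through hole near one end, and an upright grip lug, 28 (along x) x 14 (y) mm, top 44 mm above the underside, centred at x = -20 mm. Origin at the centre of the underside, x towards the plain end (x = +80 mm), z up. Starts upright in the bin, holed end towards the robot; all alike, any fits any lane.
- bracket3_eye (a point): Centre of the hole of bracket 3, half way through the foot: 55 mm from the foot's centre, 25 mm from the holed end.
- bracket3_nose (a point): Point on the centre line of bracket 3 at half the foot's thickness, 5 mm inside its plain end.
- jar: Bystander: amber glass jar with a steel cap, 68 mm across, 85 mm high, standing; origin under its centre.
- hammer: Bystander: hammer lying flat at the robot's right, 260 mm long; origin under its middle.
- bearing: Bystander: steel bearing ring lying flat, 72 mm across, 22 mm high, on the bench between robot, jig and bin; origin under its centre.
- tin: Bystander: yellow-banded tin, 74 mm across, 110 mm high, standing; origin under its centre.
Not all that is in view belongs to the job. What is shaped like the bracket3 but turquoise is not meant.

How it is judged:
By the outcome, as a careful person would: the job done as asked, in the order asked, and still so for the second after the job is handed in, with the robot touching nothing.
Of bracket1, bracket2, bracket3 only 2 to 3 are there at a start; the rules pass over those that are not, and their reading is None.
At some moment in a run one of bracket1, bracket2, bracket3 may be knocked a few centimetres aside while the robot is not near it.
Once in a run the grip may slacken for a moment while it holds something.
It also fails if it takes over 210 s, if anything falls off the work surface, if the arm or the gripper's body presses on something with over 40 N, if the wrist force passes 120 N, or if a joint passes its speed limit or range.

## Working session

There is one attempt and no reset: what is moved stays moved. The work goes in short steps, Python scripts to look and compute and a shell command to move; the robot and the scene stay as the last step left them, time stands still between calls to the robot, and variables do not carry over. Pictures are saved under pics/ and viewed, at most 14 in all, crops included, and the job is handed in when it is done.

```bash
mkdir -p pics; ls
cat > h.py <<'E'
import numpy as np, cv2
from station import arm
from scipy.spatial.transform import Rotation as R
def snap(c,f=None):
    im=arm.grab_frame(c)
    if f: cv2.imwrite('pics/'+f,im[:,:,::-1])
    return im
def proj(c,P,cal=None):
    k=cal or arm.calibration(c); T=np.linalg.inv(k['world_from_camera'])
    K=np.array([[k['fx'],0,k['cx']],[0,k['fy'],k['cy']],[0,0,1.]])
    return cv2.projectPoints(np.atleast_2d(np.array(P,float)),cv2.Rodrigues(T[:3,:3])[0],T[:3,3],K,np.array(k['dist_coeffs']))[0][:,0]
def ray(c,uv,cal=None):
    k=cal or arm.calibration(c); T=np.array(k['world_from_camera'])
    K=np.array([[k['fx'],0,k['cx']],[0,k['fy'],k['cy']],[0,0,1.]])
    n=cv2.undistortPoints(np.array([[uv]],float),K,np.array(k['dist_coeffs']))[0,0]
    return T[:3,3],T[:3,:3]@np.array([n[0],n[1],1])
def atz(c,uv,z,cal=None):
    o,d=ray(c,uv,cal); return o+d*(z-o[2])/d[2]
E
python3 - <<'E'
from h import *
np.set_printoptions(precision=3,suppress=True)
for c in ('scene','side','wrist'):
    snap(c,c+'0.png'); print(c,np.array(arm.calibration(c)['world_from_camera'])[:3].tolist())
    for q in ('jig','bin','pin1','pin2','pin3','bracket1','bracket1_eye','bracket1_nose','lock_tip','finger1','jar','hammer','bearing','tin'):
        r=arm.mark_of(c,q) if q!='finger1' else arm.find_in(c,q)
        print(q,[(np.round(x['centre'],3).tolist(),round(x['confidence'],2)) for x in r])
print(arm.get_state(),arm.grip_point_offset)
E
```

```text
pics
scene [[0.23071664932458494, 0.5246110008562913, -0.8194834504155634, 1.3744982044884744], [0.9728627940201189, -0.1395580808524228, 0.18455764974705413, -0.2476942803325162], [-0.01754456428083064, -0.8398254817813932, -0.5425728968671829, 0.6508772020432895]]
jig [([0.6, -0.159, 0.004], 0.57)]
bin [([0.507, 0.257, 0.003], 0.98), ([0.543, -0.06, 0.009], 0.33)]
pin1 [([0.533, -0.152, 0.01], 0.81), ([0.528, -0.256, 0.014], 0.76), ([0.544, -0.062, 0.01], 0.56)]
pin2 [([0.533, -0.152, 0.01], 0.81), ([0.528, -0.256, 0.014], 0.76), ([0.544, -0.062, 0.01], 0.56)]
pin3 [([0.533, -0.152, 0.01], 0.81), ([0.528, -0.256, 0.014], 0.76), ([0.544, -0.062, 0.01], 0.56)]
bracket1 [([0.308, -0.212, -0.003], 0.76), ([0.518, 0.342, 0.004], 0.66), ([0.507, 0.255, 0.002], 0.65)]
bracket1_eye [([0.585, 0.317, 0.009], 0.21)]
bracket1_nose []
lock_tip [([0.75, 0.265, -0.0], 0.73), ([0.534, -0.346, 0.085], 0.51)]
finger1 [([0.643, -0.26, 0.036], 0.85), ([0.653, -0.07, 0.039], 0.81), ([0.657, -0.166, 0.037], 0.64), ([0.514, 0.341, 0.012], 0.64)]
jar [([0.745, 0.097, 0.0], 0.7), ([0.494, 0.174, 0.006], 0.
[... 1552 characters left out ...]
02474, -0.6726557496139827], [0.0009683986561257742, 0.2763417094281506, -0.9610589585630895, 0.3856042341644951]]
jig []
bin []
pin1 []
pin2 []
pin3 []
bracket1 []
bracket1_eye []
bracket1_nose []
lock_tip []
finger1 []
jar []
hammer []
bearing []
tin []
{'t': 2.25, 'q': array([-1.047,  0.359,  0.012,  0.   , -1.224, -0.288]), 'qd': array([-0.001,  0.   , -0.001,  0.   , -0.001, -0.   ]), 'joint_efforts': array([  0.001, -58.237,  29.329,   7.002,   0.012,  -0.   ]), 'eef_pos': array([ 0.158, -0.656,  0.227]), 'ee_rot': array([ 3.142, -0.   , -2.906]), 'force': array([ 0.208, -0.031,  0.084]), 'moment': array([0.011, 0.049, 0.062]), 'gripper_force': 0.0, 'width': 0.08777700554450582} 0.0188
```

View pics/side0.png

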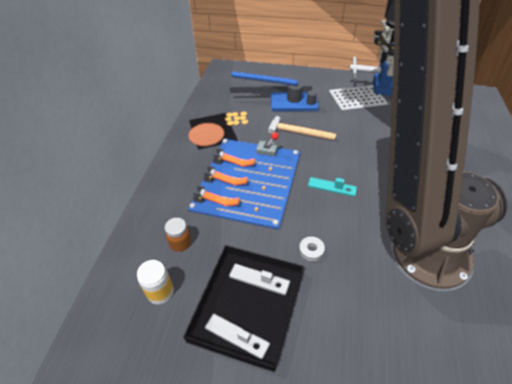

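View pics/scene0.png

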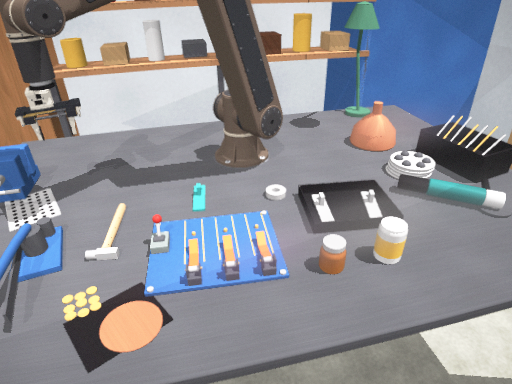

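Brackets, in the side view: grey at (260,280) and grey at (238,336), both in the bin. The turquoise one at (333,186) on the bench is the decoy, so two brackets are present. I'll go over the bin with the wrist camera.

```bash
cat >> h.py <<'E'
def rel(p,yaw,base=None,pitch=0):
    "shift (cm) and turn (deg) in tool axes, from measured pose, for tool-down at p with yaw (deg)"
    s=arm.get_state(); p0,R0=base or (s['eef_pos'],R.from_euler('xyz',s['ee_rot']))
    Rt=R.from_euler('z',yaw,degrees=True)*R.from_euler('x',180,degrees=True)*R.from_euler('y',pitch,degrees=True)
    return np.round(R0.inv().apply(np.array(p)-p0)*100,2).tolist(), np.round((R0.inv()*Rt).as_rotvec(degrees=True),2).tolist()
E
python3 - <<'E'
from h import *
print(rel([.42,-.33,.3],180),rel([.45,.25,.3],180),rel([.48,0,.3],180))
E
```

```text
([-33.13, 25.6, -7.34], [0.0, -0.0, 13.51]) ([-49.6, 81.29, -7.34], [0.0, -0.0, 13.51]) ([-46.68, 56.28, -7.34], [0.0, -0.0, 13.51])
```

```bash
python3 -m crank '[{"dx":-5,"dy":4,"dz":-4},{"dx":-9,"dy":7,"dz":-7.3,"wz":3},{"dx":-13,"dy":10,"dz":-7.3,"wz":6},{"dx":-17,"dy":13,"dz":-7.3,"wz":9},{"dx":-22,"dy":17,"dz":-7.3,"wz":13.5},{"dx":-27,"dy":21,"dz":-7.3,"wz":13.5},{"dx":-32,"dy":25,"dz":-7.3,"wz":13.5},{"dx":-36,"dy":30,"dz":-7.3,"wz":13.5},{"dx":-39,"dy":35,"dz":-7.3,"wz":13.5},{"dx":-42,"dy":40,"dz":-7.3,"wz":13.5}]' 4.5
python3 - <<'E'
from h import *
print(rel([.43,.26,.3],180))
E
```

```text
([-47.89, 82.73, -7.34], [0.0, -0.0, 13.51])$[0]: bad value
```

```bash
python3 -m crank '[{"dx":-5,"dy":4,"dz":-4,"wx":0,"wy":0,"wz":0},{"dx":-9,"dy":7,"dz":-7.3,"wx":0,"wy":0,"wz":3},{"dx":-13,"dy":10,"dz":-7.3,"wx":0,"wy":0,"wz":6},{"dx":-17,"dy":13,"dz":-7.3,"wx":0,"wy":0,"wz":9},{"dx":-22,"dy":17,"dz":-7.3,"wx":0,"wy":0,"wz":13.5},{"dx":-27,"dy":21,"dz":-7.3,"wx":0,"wy":0,"wz":13.5},{"dx":-32,"dy":25,"dz":-7.3,"wx":0,"wy":0,"wz":13.5},{"dx":-36,"dy":30,"dz":-7.3,"wx":0,"wy":0,"wz":13.5},{"dx":-39,"dy":35,"dz":-7.3,"wx":0,"wy":0,"wz":13.5},{"dx":-42,"dy":40,"dz":-7.3,"wx":0,"wy":0,"wz":13.5}]' 4.5
python3 - <<'E'
from h import *
print(rel([.43,.26,.3],180))
E
```

```text
t: 3.5
eef_pos: [0.4731, -0.1672, 0.2998]
ee_rot: [-3.142, 0.001, -3.141]
force: [1.1, 0.1, 1.4]
width: 0.0449
gripper_force: 0.0
([4.29, 42.73, -0.02], [-0.0, 0.04, 0.03])
```

```bash
python3 -m crank '[{"dx":0.5,"dy":5,"dz":0,"wx":0,"wy":0,"wz":0},{"dx":1,"dy":10,"dz":0,"wx":0,"wy":0,"wz":0},{"dx":1.5,"dy":15.5,"dz":0,"wx":0,"wy":0,"wz":0},{"dx":2,"dy":21,"dz":0,"wx":0,"wy":0,"wz":0},{"dx":2.5,"dy":26.5,"dz":0,"wx":0,"wy":0,"wz":0},{"dx":3,"dy":32,"dz":0,"wx":0,"wy":0,"wz":0},{"dx":3.5,"dy":37,"dz":0,"wx":0,"wy":0,"wz":0},{"dx":4,"dy":41,"dz":0,"wx":0,"wy":0,"wz":0},{"dx":4.2,"dy":42.5,"dz":0,"wx":0,"wy":0,"wz":0},{"dx":4.2,"dy":42.5,"dz":0,"wx":0,"wy":0,"wz":0}]'
python3 - <<'E'
from h import *
snap('wrist','w1.png')
for q in ('bin','bracket1','bracket1_eye','bracket1_nose'):
    print(q,[(np.round(x['centre'],3).tolist(),round(x['confidence'],2)) for x in arm.mark_of('wrist',q)])
E
```

```text
t: 4.75
eef_pos: [0.4303, 0.2562, 0.2994]
ee_rot: [-3.141, -0.0, -3.14]
force: [-0.3, -0.7, -0.7]
width: 0.0447
gripper_force: 0.0
bin [([0.504, 0.254, -0.004], 0.91)]
bracket1 [([0.486, 0.176, 0.004], 0.93)]
bracket1_eye []
bracket1_nose [([0.561, 0.161, 0.008], 0.38), ([0.459, 0.355, 0.008], 0.3)]
```

View pics/w1.png

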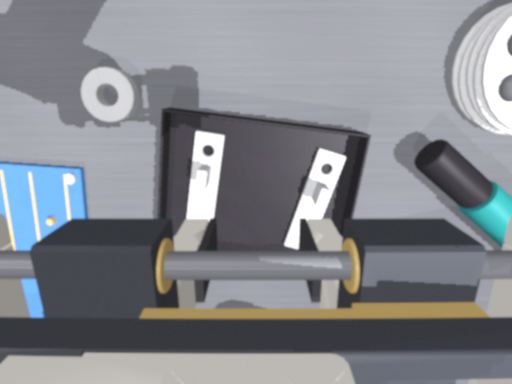

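Bracket A's hole is at (208,150) and bracket B's hole is at (327,168). The lower ends are hidden by the gripper, so I'll shift away from the robot to see the whole feet.

```bash
python3 -m crank '[{"dx":-4,"dy":0,"dz":0,"wx":0,"wy":0,"wz":0},{"dx":-8,"dy":0,"dz":0,"wx":0,"wy":0,"wz":0},{"dx":-10,"dy":0,"dz":0,"wx":0,"wy":0,"wz":0},{"dx":-11,"dy":0,"dz":0,"wx":0,"wy":0,"wz":0},{"dx":-11,"dy":0,"dz":0,"wx":0,"wy":0,"wz":0},{"dx":-11,"dy":0,"dz":0,"wx":0,"wy":0,"wz":0},{"dx":-11,"dy":0,"dz":0,"wx":0,"wy":0,"wz":0},{"dx":-11,"dy":0,"dz":0,"wx":0,"wy":0,"wz":0},{"dx":-11,"dy":0,"dz":0,"wx":0,"wy":0,"wz":0},{"dx":-11,"dy":0,"dz":0,"wx":0,"wy":0,"wz":0}]'
cat > meas.py <<'E'
from h import *
import sys
# bright blobs in the wrist picture -> foot outline at z=zt -> minAreaRect; and hole centre
def meas(name,zt):
    cal=arm.calibration('wrist'); im=snap('wrist',name)
    g=im.min(axis=2); sat=im.max(axis=2).astype(int)-g
    m=((g>165)&(sat<25)).astype(np.uint8)
    n,lab,st,c=cv2.connectedComponentsWithStats(m)
    for i in range(1,n):
        if 900<st[i,4]<9000:
            b=(lab==i).astype(np.uint8)
            cs,h=cv2.findContours(b,cv2.RETR_CCOMP,cv2.CHAIN_APPROX_NONE)
            for cn,hh in zip(cs,h[0]):
                if len(cn)<12: continue
                w=np.array([atz('wrist',p[0],zt,cal)[:2]*1000 for p in cn],np.float32)
                r=cv2.minAreaRect(w)
                print('outer' if hh[3]<0 else ' hole',st[i,:5].tolist(),np.round(r[0],1),np.round(r[1],1),round(r[2],1),np.round(w.mean(0),1))
if __name__=='__main__':
    meas(sys.argv[1],float(sys.argv[2]))
    for q in ('bracket1','bracket1_eye','bracket1_nose'):
        print(q,[(np.round(x['centre'],3).tolist(),round(x['confidence'],2)) for x in arm.mark_of('wrist',q)])
E
python3 meas.py w2.png 0.012
```

```text
t: 6.25
eef_pos: [0.5405, 0.2558, 0.2996]
ee_rot: [3.142, 0.0, -3.141]
force: [-0.2, -1.0, -1.0]
width: 0.0451
gripper_force: 0.0
outer [68, 0, 64, 37, 1536] [371.   52.8] [80.7 42.9] 89.4 [367.4  54.1]
outer [467, 0, 45, 50, 1518] [377.3 563. ] [71.5 57.2] 11.9 [368.8 566.9]
 hole [467, 0, 45, 50, 1518] [362.6 581.7] [7.3 3.2] 37.8 [362.6 581.7]
 hole [467, 0, 45, 50, 1518] [365.8 558.3] [22.2  4.1] 35.3 [365.4 558.2]
 hole [467, 0, 45, 50, 1518] [356.2 577.5] [8.6 3.5] 30.3 [356.1 577.6]
outer [180, 47, 43, 122, 3441] [489.4 176.8] [ 43. 163.] 81.0 [486.5 177.5]
 hole [180, 47, 43, 122, 3441] [470.9 182.5] [ 6.7 27.4] 80.4 [470.8 182.4]
 hole [180, 47, 43, 122, 3441] [434.9 185.6] [17.6 16.8] 87.8 [435.1 185.4]
outer [286, 67, 67, 119, 3377] [514.5 342.5] [ 43.3 163.2] 72.8 [511.9 343.2]
 hole [286, 67, 67, 119, 3377] [494.2 345.2] [ 6.3 26.7] 74.0 [494.3 345.3]
 hole [286, 67, 67, 119, 3377] [461.6 358.7] [16.8 16.7] 47.8 [461.7 358.6]
outer [360, 118, 76, 35, 919] [519.6 456.1] [ 44.5 109. ] 11.8 [522.2 456.5]
 hole [360, 118, 76, 35, 919] [520.5 454.6] [ 4.3 10.3] 0.2 [520.4 454.3]
 hole [360, 118, 76, 35, 919] [506.3 466.6] [ 4.2 11.5] 0.3 [506.9 466.6]
outer [235, 281, 55, 29, 1378] [788.4 265.3] [54.3 91.1] 0.0 [792.3 265.1]
bracket1 [([0.514, 0.338, 0.001], 0.89), ([0.487, 0.174, 0.006], 0.69)]
bracket1_eye []
bracket1_nose [([0.358, 0.054, -0.001], 0.35)]
```

View pics/w2.png

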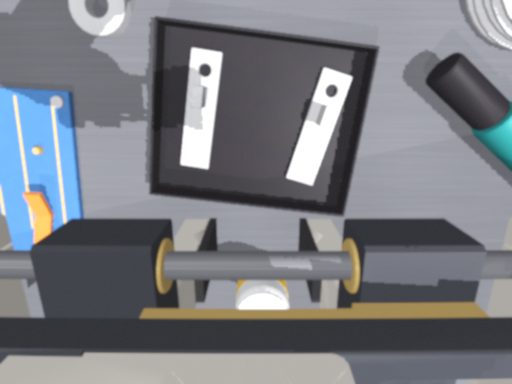

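The wrist view gives bracket A's hole at (205,70), yaw -9°, and bracket B's hole at (332,90), yaw -17°; both are steel and both feet are fully visible. Next I'll measure the jig with the same camera.

```bash
python3 - <<'E'
from h import *
k=arm.calibration('wrist'); k1=dict(k); T=np.array(k['world_from_camera']).copy(); T[:3,3]+=np.array([.4303,.2562,.2994])-arm.get_state()['eef_pos']; k1['world_from_camera']=T
for a,b in (((208,150),(205,70)),((327,168),(332,90))):
    (o1,d1),(o2,d2)=ray('wrist',a,k1),ray('wrist',b,k)
    s=np.linalg.lstsq(np.c_[d1,-d2],o2-o1,rcond=None)[0]; print(o1+d1*s[0],o2+d2*s[1])
E
python3 -m crank '[{"dx":-1,"dy":-5,"dz":0,"wx":0,"wy":0,"wz":0},{"dx":-2,"dy":-10,"dz":0,"wx":0,"wy":0,"wz":0},{"dx":-3,"dy":-15.5,"dz":0,"wx":0,"wy":0,"wz":0},{"dx":-4,"dy":-21,"dz":0,"wx":0,"wy":0,"wz":0},{"dx":-5,"dy":-26.5,"dz":0,"wx":0,"wy":0,"wz":0},{"dx":-6,"dy":-32,"dz":0,"wx":0,"wy":0,"wz":0},{"dx":-7,"dy":-35,"dz":0,"wx":0,"wy":0,"wz":0},{"dx":-8,"dy":-36,"dz":0,"wx":0,"wy":0,"wz":0},{"dx":-8,"dy":-36,"dz":0,"wx":0,"wy":0,"wz":0},{"dx":-8,"dy":-36,"dz":0,"wx":0,"wy":0,"wz":0}]'
python3 - <<'E'
from h import *
snap('wrist','w3.png')
for q in ('jig','pin1','lock_tip'):
    print(q,[(np.round(x['centre'],3).tolist(),round(x['confidence'],2)) for x in arm.mark_of('wrist',q)])
k=arm.calibration('wrist');np.save('k3.npy',k,allow_pickle=True)
for x in arm.masks_of('wrist','pin1'):
    v,u=np.nonzero(x['pixels']); print(x['confidence'],len(u),u.mean(),v.mean(),u.min(),u.max(),v.min(),v.max(),atz('wrist',(u.mean(),v.mean()),.017))
E
```

```text
[0.43520929 0.1855414  0.00774518] [0.43520935 0.18555455 0.0077431 ]
[0.46125572 0.36002899 0.01092895] [0.46125535 0.35980892 0.01087833]
t: 7.7
eef_pos: [0.6205, -0.1033, 0.2994]
ee_rot: [3.141, -0.0, -3.141]
force: [0.2, -0.1, 0.2]
width: 0.0448
gripper_force: 0.0
jig [([0.597, -0.161, 0.003], 0.65), ([0.439, 0.182, 0.005], 0.62)]
pin1 [([0.539, -0.152, 0.011], 0.91), ([0.532, -0.248, 0.012], 0.76), ([0.545, -0.063, 0.011], 0.6), ([0.745, 0.264, 0.0], 0.24)]
lock_tip [([0.531, -0.344, 0.088], 0.73)]
0.75 54278 188.91626441652235 117.54769888352556 31 331 8 241 [ 0.57854179 -0.19737416  0.017     ]
```

View pics/w3.png

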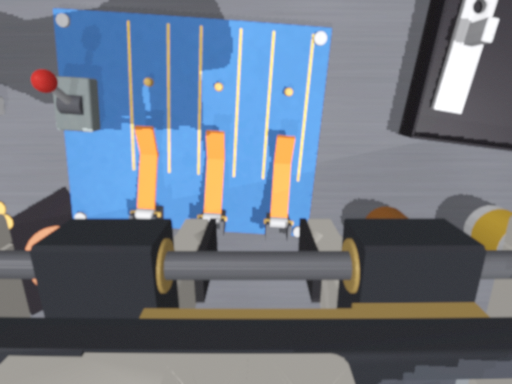

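The pins are at (148,82), (219,86) and (289,91), and the red knob is at (44,81). Now to fit the jig pose.

Run:
```python
from h import *
k=np.load('k3.npy',allow_pickle=True).item(); im=cv2.imread('pics/w3.png')
hsv=cv2.cvtColor(im,cv2.COLOR_BGR2HSV)
P=[]
for u,v in ((148,82),(219,86),(289,91)):
    s=hsv[v-7:v+8,u-7:u+8]; m=(s[...,0]<35)&(s[...,1]>60)&(s[...,2]>90)
    b,a=np.nonzero(m); c=(u-7+a.mean(),v-7+b.mean()); w=atz('wrist',c,.018,k); P.append(w); print(len(a),np.round(c,1),w)
print('yaw from pins',np.degrees(np.arctan2(-(P[2]-P[0])[0],(P[2]-P[0])[1])),np.linalg.norm(P[2]-P[0]))
m=((hsv[...,0]>100)&(hsv[...,0]<125)&(hsv[...,1]>120)&(hsv[...,2]>60)).astype(np.uint8); m[225:]=0
n,l,s,c=cv2.connectedComponentsWithStats(m); i=1+s[1:,4].argmax()
cn=max(cv2.findContours((l==i).astype(np.uint8),cv2.RETR_EXTERNAL,cv2.CHAIN_APPROX_NONE)[0],key=len)[:,0]
hull=cv2.convexHull(cn)[:,0]; print(s[i])
def edge(f,nm):
    p=np.array([q for q in cn if f(q)]); w=np.array([atz('wrist',q,.012,k)[:2] for q in p],np.float32)
    d=cv2.fitLine(w,cv2.DIST_HUBER,0,.01,.01).ravel(); print(nm,len(p),np.degrees(np.arctan2(d[1],d[0])),d); return d
near=edge(lambda q:90<q[0]<300 and q[1]<35,'near'); left=edge(lambda q:q[0]>300 and 60<q[1]<200,'y+'); rt=edge(lambda q:q[0]<75 and (q[1]<55 or 150<q[1]<200),'y-')
```

```text
51 [148.1  81.5] [ 0.53070811 -0.24951319  0.018     ]
45 [218.   86.4] [ 0.53709302 -0.15532392  0.018     ]
45 [288.   91.3] [ 0.54326274 -0.06056086  0.018     ]
yaw from pins -3.801335592382792 0.18936895063930265
[   53     9   278   216 38444]
near 243 86.19064 [ 0.06643675  0.99779063  0.45026323 -0.19982094]
y+ 139 -3.8379974 [ 0.9977573  -0.06693561  0.5978615  -0.01519896]
y- 155 -5.0492954 [ 0.9961193  -0.08801281  0.55761516 -0.37309113]
```

Run:
```python
from h import *
print(rel([.4697,.180,.10],171),rel([.4697,.180,.020],171))
```

```text
([15.05, 28.37, 19.98], [0.01, 0.02, 9.07]) ([15.06, 28.37, 27.98], [0.01, 0.02, 9.07])
```

```bash
python3 -m crank '[{"dx":2.5,"dy":4.5,"dz":0,"wx":0,"wy":0,"wz":0},{"dx":5,"dy":9.5,"dz":1,"wx":0,"wy":0,"wz":3},{"dx":8,"dy":14.5,"dz":3,"wx":0,"wy":0,"wz":6},{"dx":10.5,"dy":19.5,"dz":5,"wx":0,"wy":0,"wz":9},{"dx":13,"dy":24,"dz":8,"wx":0,"wy":0,"wz":9},{"dx":14.5,"dy":27.5,"dz":12,"wx":0,"wy":0,"wz":9},{"dx":15.05,"dy":28.4,"dz":16,"wx":0,"wy":0,"wz":9},{"dx":15.05,"dy":28.4,"dz":19,"wx":0,"wy":0,"wz":9},{"dx":15.05,"dy":28.4,"dz":20,"wx":0,"wy":0,"wz":9},{"dx":15.05,"dy":28.4,"dz":20,"wx":0,"wy":0,"wz":9}]'
python3 - <<'E'
from h import *
print(rel([.4697,.180,.020],171))
snap('wrist','w4.png')
E
```

```text
t: 9.2
eef_pos: [0.4702, 0.1798, 0.0998]
ee_rot: [-3.141, -0.0, 2.985]
force: [0.4, -0.3, 0.9]
width: 0.0451
gripper_force: 0.0
([0.05, 0.02, 7.98], [-0.03, -0.0, 0.02])
```

View pics/w4.png

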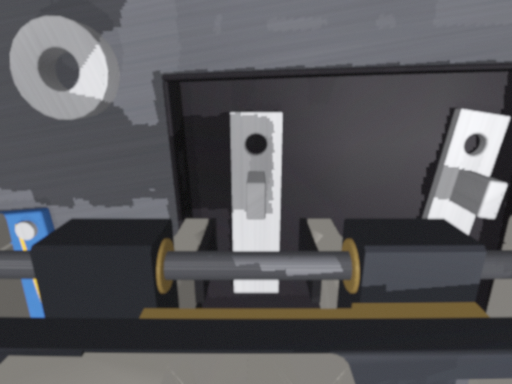

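The close view shows the steel bracket with its hole at (256,144) and its lug at (257,195), centred between the fingers. Descending and gripping.

```bash
python3 -m crank '[{"dx":0,"dy":0,"dz":2,"wx":0,"wy":0,"wz":0},{"dx":0,"dy":0,"dz":4,"wx":0,"wy":0,"wz":0},{"dx":0,"dy":0,"dz":5,"wx":0,"wy":0,"wz":0},{"dx":0,"dy":0,"dz":6,"wx":0,"wy":0,"wz":0},{"dx":0,"dy":0,"dz":7,"wx":0,"wy":0,"wz":0},{"dx":0,"dy":0,"dz":7.5,"wx":0,"wy":0,"wz":0},{"dx":0,"dy":0,"dz":8,"wx":0,"wy":0,"wz":0},{"dx":0,"dy":0,"dz":8,"wx":0,"wy":0,"wz":0},{"dx":0,"dy":0,"dz":8,"wx":0,"wy":0,"wz":0},{"dx":0,"dy":0,"dz":8,"wx":0,"wy":0,"wz":0}]'
python3 -m crank '[{"dx":0,"dy":0,"dz":0,"wx":0,"wy":0,"wz":0},{"dx":0,"dy":0,"dz":0,"wx":0,"wy":0,"wz":0},{"dx":0,"dy":0,"dz":0,"wx":0,"wy":0,"wz":0},{"dx":0,"dy":0,"dz":0,"wx":0,"wy":0,"wz":0},{"dx":0,"dy":0,"dz":0,"wx":0,"wy":0,"wz":0},{"dx":0,"dy":0,"dz":0,"wx":0,"wy":0,"wz":0},{"dx":0,"dy":0,"dz":-0.5,"wx":0,"wy":0,"wz":0},{"dx":0,"dy":0,"dz":-2,"wx":0,"wy":0,"wz":0},{"dx":0,"dy":0,"dz":-5,"wx":0,"wy":0,"wz":0},{"dx":0,"dy":0,"dz":-8,"wx":0,"wy":0,"wz":0}]' 0 50
python3 - <<'E'
from h import *
print(rel([.4721,-.1508,.12],176.2),rel([.4721,-.1508,.039],176.2))
E
```

```text
t: 10.5
eef_pos: [0.4702, 0.1799, 0.0198]
ee_rot: [3.141, 0.0, 2.985]
force: [0.5, -0.2, 0.8]
width: 0.045
gripper_force: 0.0
t: 11.75
eef_pos: [0.4699, 0.1798, 0.1012]
ee_rot: [3.141, 0.0, 2.985]
force: [1.4, 1.4, -3.6]
width: 0.0135
gripper_force: 50.0
([-5.38, -32.62, -1.89], [0.01, 0.0, -5.19]) ([-5.38, -32.62, 6.21], [0.01, 0.0, -5.19])
```

```bash
python3 -m crank '[{"dx":0,"dy":-2.5,"dz":-2,"wx":0,"wy":0,"wz":0},{"dx":-0.5,"dy":-6.5,"dz":-2,"wx":0,"wy":0,"wz":-1},{"dx":-1.5,"dy":-11,"dz":-2,"wx":0,"wy":0,"wz":-2},{"dx":-2.5,"dy":-16,"dz":-2,"wx":0,"wy":0,"wz":-3},{"dx":-3.5,"dy":-21,"dz":-2,"wx":0,"wy":0,"wz":-4},{"dx":-4.5,"dy":-26,"dz":-2,"wx":0,"wy":0,"wz":-5},{"dx":-5.4,"dy":-30,"dz":-2,"wx":0,"wy":0,"wz":-5.2},{"dx":-5.4,"dy":-32,"dz":-2,"wx":0,"wy":0,"wz":-5.2},{"dx":-5.4,"dy":-32.6,"dz":-2,"wx":0,"wy":0,"wz":-5.2},{"dx":-5.4,"dy":-32.6,"dz":0,"wx":0,"wy":0,"wz":-5.2}]'
python3 - <<'E'
from h import *
print(rel([.4721,-.1508,.039],176.2))
snap('wrist','w5.png'); snap('side','s5.png')
im=cv2.imread('pics/side%s.png'%'0'); 
a=cv2.imread('pics/s5.png')[120:260,170:370]; b=cv2.imread('pics/w5.png')
cv2.imwrite('pics/c5.png',np.vstack([cv2.resize(a,(512,358),interpolation=3)[:,:,:],b[0:240]]))
E
```

```text
t: 13.0
eef_pos: [0.4738, -0.1508, 0.1012]
ee_rot: [3.141, 0.004, 3.075]
force: [0.0, 0.2, -3.8]
width: 0.0139
gripper_force: 50.0
([0.2, -0.01, 6.22], [0.02, 0.23, -0.01])
```

View pics/c5.png

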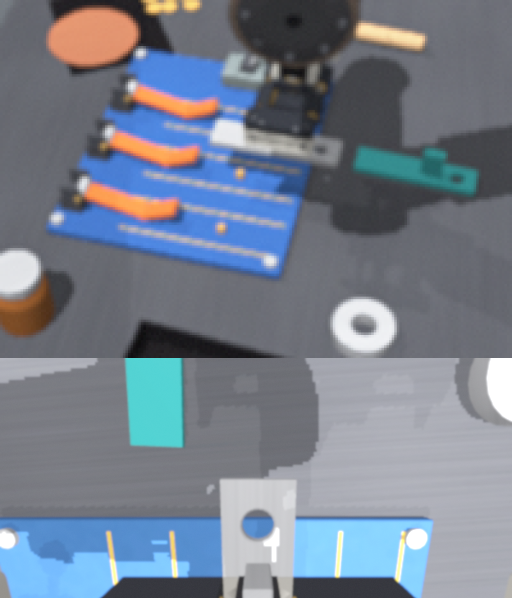

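The bracket is level in the grip, with its hole at wrist pixel (257,165), and the lane is ahead of it. I'll check the in-hand pose numerically, then lower.

```bash
cat > hand.py <<'E'
from h import *
import sys
def hand(name,thr=150):
    s=arm.get_state(); k=arm.calibration('wrist'); im=snap('wrist',name); Rt=R.from_euler('xyz',s['ee_rot'])
    zt=s['eef_pos'][2]-.016+.008
    print('predicted eye px',proj('wrist',s['eef_pos']+Rt.apply([.035,0,.008]),k).round(1))
    g=im.astype(int); sat=g.max(2)-g.min(2)
    hole=(sat>45).astype(np.uint8); n,l,st,c=cv2.connectedComponentsWithStats(hole)
    for i in range(1,n):
        if 300<st[i,4]<2500 and 225<c[i][0]<290: 
            w=atz('wrist',c[i],zt,k); print('hole',st[i].tolist(),c[i].round(1),'in tool mm',(1000*Rt.inv().apply(w-s['eef_pos'])).round(1))
if __name__=='__main__': hand(sys.argv[1])
E
python3 hand.py w6.png
python3 -m crank '[{"dx":0.2,"dy":0,"dz":1.5,"wx":0,"wy":0,"wz":0},{"dx":0.2,"dy":0,"dz":3,"wx":0,"wy":0,"wz":0},{"dx":0.2,"dy":0,"dz":4.5,"wx":0,"wy":0,"wz":0},{"dx":0.2,"dy":0,"dz":5.5,"wx":0,"wy":0,"wz":0},{"dx":0.2,"dy":0,"dz":6.2,"wx":0,"wy":0,"wz":0},{"dx":0.2,"dy":0,"dz":6.2,"wx":0,"wy":0,"wz":0},{"dx":0.2,"dy":0,"dz":6.2,"wx":0,"wy":0,"wz":0},{"dx":0.2,"dy":0,"dz":6.2,"wx":0,"wy":0,"wz":0},{"dx":0.2,"dy":0,"dz":6.2,"wx":0,"wy":0,"wz":0},{"dx":0.2,"dy":0,"dz":6.2,"wx":0,"wy":0,"wz":0}]'
python3 - <<'E'
from h import *
print(rel([.5719,-.1574,.039],176.2))
E
```

```text
predicted eye px [[255.2 167.8]]
hole [243, 163, 31, 17, 419] [257.6 170.5] in tool mm [33.5  1.3  8.1]
t: 14.4
eef_pos: [0.4704, -0.1506, 0.0376]
ee_rot: [-3.142, 0.0, 3.075]
force: [-0.2, -0.9, -3.2]
width: 0.0135
gripper_force: 50.0
([-10.17, -0.01, -0.13], [-0.0, 0.0, 0.01])
```

```bash
python3 -m crank '[{"dx":0,"dy":0,"dz":-0.15,"wx":0,"wy":0,"wz":0},{"dx":-1.5,"dy":0,"dz":-0.15,"wx":0,"wy":0,"wz":0},{"dx":-3,"dy":0,"dz":-0.15,"wx":0,"wy":0,"wz":0},{"dx":-4.5,"dy":0,"dz":-0.15,"wx":0,"wy":0,"wz":0},{"dx":-5.5,"dy":0,"dz":-0.15,"wx":0,"wy":0,"wz":0},{"dx":-6.5,"dy":0,"dz":-0.15,"wx":0,"wy":0,"wz":0},{"dx":-7.5,"dy":0,"dz":-0.15,"wx":0,"wy":0,"wz":0},{"dx":-8.5,"dy":0,"dz":-0.15,"wx":0,"wy":0,"wz":0},{"dx":-9.5,"dy":0,"dz":-0.15,"wx":0,"wy":0,"wz":0},{"dx":-10.2,"dy":0,"dz":-0.15,"wx":0,"wy":0,"wz":0}]'
python3 hand.py w7.png
python3 - <<'E'
from h import *
print(rel([.5719,-.1574,.0285],176.2))
snap('side','s7.png')
a=cv2.imread('pics/s7.png')[120:240,180:330]; b=cv2.imread('pics/w7.png')
cv2.imwrite('pics/c7.png',np.vstack([cv2.resize(a,(512,410),interpolation=3),b[60:240]]))
E
```

```text
t: 15.65
eef_pos: [0.5721, -0.1573, 0.0382]
ee_rot: [3.142, -0.002, 3.075]
force: [-3.0, 0.2, -6.6]
width: 0.0137
gripper_force: 50.0
predicted eye px [[255.2 167.9]]
hole [242, 147, 32, 28, 614] [257.9 159.9] in tool mm [39.4  1.5  8.1]
([0.14, -0.01, 1.0], [-0.01, -0.03, 0.02])
```

View pics/c7.png

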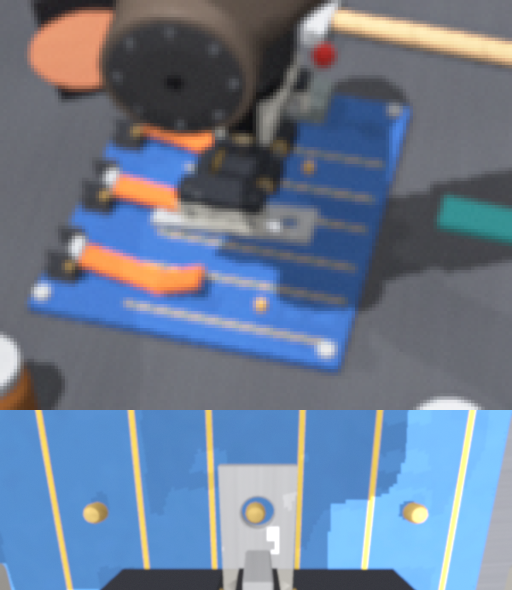

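The pin tip shows at (254,162) inside the hole, which is centred at (257,161), and the plain end is under finger 2. Lowering.

```bash
python3 -m crank '[{"dx":0,"dy":0,"dz":0.2,"wx":0,"wy":0,"wz":0},{"dx":0,"dy":0,"dz":0.4,"wx":0,"wy":0,"wz":0},{"dx":0,"dy":0,"dz":0.6,"wx":0,"wy":0,"wz":0},{"dx":0,"dy":0,"dz":0.8,"wx":0,"wy":0,"wz":0},{"dx":0,"dy":0,"dz":0.9,"wx":0,"wy":0,"wz":0},{"dx":0,"dy":0,"dz":1,"wx":0,"wy":0,"wz":0},{"dx":0,"dy":0,"dz":1.05,"wx":0,"wy":0,"wz":0},{"dx":0,"dy":0,"dz":1.05,"wx":0,"wy":0,"wz":0},{"dx":0,"dy":0,"dz":1.05,"wx":0,"wy":0,"wz":0},{"dx":0,"dy":0,"dz":1.05,"wx":0,"wy":0,"wz":0}]'
python3 hand.py w8.png
```

```text
t: 17.0
eef_pos: [0.5718, -0.1574, 0.0298]
ee_rot: [-3.141, 0.0, 3.076]
force: [-7.1, 0.9, 6.7]
width: 0.0136
gripper_force: 50.0
predicted eye px [[255.2 167.8]]
hole [242, 149, 32, 29, 651] [257.5 162.4] in tool mm [38.1  1.2  8. ]
```

Run:
```python
from h import *
snap('scene','sc8.png')
a=cv2.imread('pics/sc8.png')[190:300,130:300]; b=cv2.imread('pics/w8.png')[110:240,160:360]
cv2.imwrite('pics/c8.png',np.vstack([cv2.resize(a,(460,298),interpolation=3),cv2.resize(b,(460,299),interpolation=3)]))
```

```text
(no output)
```

View pics/c8.png

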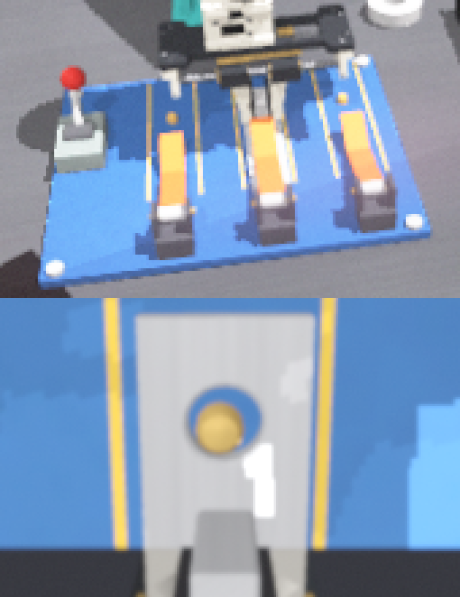

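The pin is inside the hole: pin at (219,427), hole at (223,422) in the crop. Releasing so the bracket can settle, then backing off to check.

```bash
python3 -m crank '[{"dx":0,"dy":0,"dz":0,"wx":0,"wy":0,"wz":0},{"dx":0,"dy":0,"dz":0,"wx":0,"wy":0,"wz":0},{"dx":0,"dy":0,"dz":0,"wx":0,"wy":0,"wz":0},{"dx":0,"dy":0,"dz":0,"wx":0,"wy":0,"wz":0},{"dx":0,"dy":0,"dz":-1,"wx":0,"wy":0,"wz":0},{"dx":0,"dy":0,"dz":-4,"wx":0,"wy":0,"wz":0},{"dx":0,"dy":0,"dz":-8,"wx":0,"wy":0,"wz":0},{"dx":0,"dy":0,"dz":-13,"wx":0,"wy":0,"wz":0},{"dx":-5,"dy":0,"dz":-18,"wx":0,"wy":0,"wz":0},{"dx":-5,"dy":0,"dz":-18,"wx":0,"wy":0,"wz":0}]' 4.5
python3 meas.py w9.png 0.020
python3 - <<'E'
from h import *
snap('side','s9.png');snap('scene','sc9.png')
f=lambda n,y,y2,x,x2,w,h:cv2.resize(cv2.imread('pics/'+n)[y:y2,x:x2],(w,h),interpolation=3)
cv2.imwrite('pics/c9.png',np.vstack([np.hstack([f('s9.png',130,240,180,310,400,338),f('sc9.png',190,300,130,300,400,338)]),f('w9.png',40,240,100,500,800,260*800//800)]))
E
```

```text
t: 18.35
eef_pos: [0.6258, -0.161, 0.2132]
ee_rot: [-3.141, 0.008, 3.076]
force: [-1.6, 0.1, -1.4]
width: 0.0448
gripper_force: 0.0
outer [239, 51, 38, 145, 3402] [ 589.6 -157.1] [ 39.4 158.9] 86.3 [ 593.9 -157.9]
 hole [239, 51, 38, 145, 3402] [ 555.6 -156.7] [6.5 2.1] 86.3 [ 555.6 -156.7]
 hole [239, 51, 38, 145, 3402] [ 534.4 -154. ] [20.1 19.1] 42.4 [ 534.3 -154. ]
bracket1 [([0.663, -0.166, 0.019], 0.66), ([0.587, -0.159, 0.012], 0.64), ([0.747, 0.099, 0.001], 0.55)]
bracket1_eye []
bracket1_nose [([0.53, -0.343, 0.088], 0.17)]
```

View pics/c9.png

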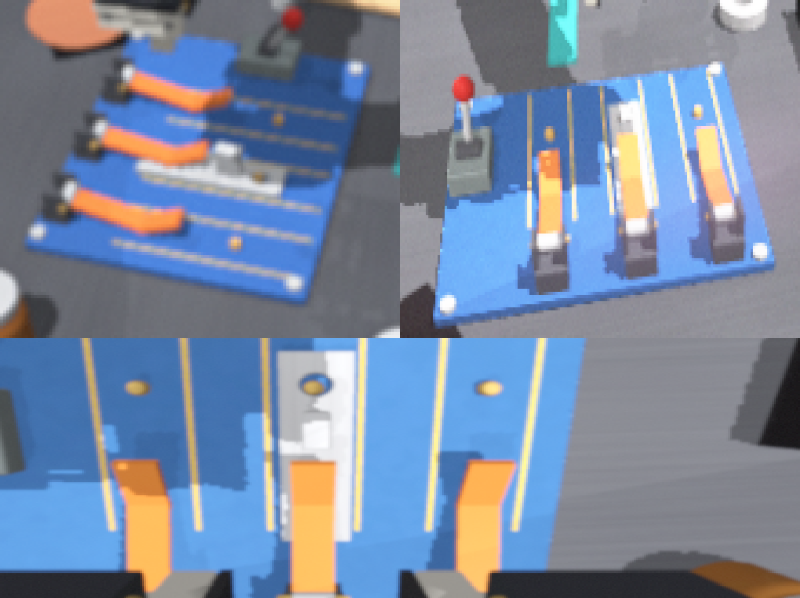

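Bracket A is seated: flat, pin through the hole, and finger 2 on its plain end. Bracket B next, re-measured first in case it was knocked.

```bash
python3 -m crank '[{"dx":1,"dy":4.5,"dz":-2,"wx":0,"wy":0,"wz":0},{"dx":2,"dy":9,"dz":-4,"wx":0,"wy":0,"wz":0},{"dx":3,"dy":14,"dz":-6,"wx":0,"wy":0,"wz":1},{"dx":4,"dy":19,"dz":-8,"wx":0,"wy":0,"wz":2},{"dx":5,"dy":24.5,"dz":-8,"wx":0,"wy":0,"wz":2},{"dx":5,"dy":30,"dz":-8,"wx":0,"wy":0,"wz":2},{"dx":5,"dy":35.5,"dz":-8,"wx":0,"wy":0,"wz":2},{"dx":5,"dy":40,"dz":-8,"wx":0,"wy":0,"wz":2},{"dx":5,"dy":43,"dz":-8,"wx":0,"wy":0,"wz":2},{"dx":5,"dy":43,"dz":-8,"wx":0,"wy":0,"wz":2}]'
python3 meas.py w10.png 0.012
```

```text
t: 19.9
eef_pos: [0.6001, 0.2733, 0.2872]
ee_rot: [-3.14, -0.001, 3.042]
force: [-0.8, -0.1, -0.3]
width: 0.0452
gripper_force: 0.0
outer [274, 11, 60, 133, 4136] [514.4 342.5] [ 43.6 163.6] 73.0 [511.5 343.2]
 hole [274, 11, 60, 133, 4136] [461.8 358.2] [15.4 16.7] 86.6 [461.6 358.5]
outer [88, 35, 34, 54, 906] [463.6  99.2] [49.4 54.6] 48.8 [465.6  92.6]
outer [195, 278, 144, 31, 3466] [834.8 264.4] [231.1  56.2] 84.5 [839.3 275.2]
outer [476, 279, 36, 38, 1196] [884.8 636. ] [83.2 57.5] 7.7 [880.8 640.7]
bracket1 [([0.512, 0.337, 0.0], 0.95)]
bracket1_eye []
bracket1_nose []
```

B is unmoved: hole (0.4616, 0.3585), yaw -17°, lug at (0.495, 0.3483).

Run:
```python
from h import *
print(rel([.4951,.3483,.10],163),rel([.4951,.3483,.020],163))
```

```text
([11.28, 6.65, 18.86], [-0.01, -0.0, 11.16]) ([11.28, 6.65, 26.86], [-0.01, -0.0, 11.16])
```

```bash
python3 -m crank '[{"dx":2.5,"dy":1.5,"dz":3,"wx":0,"wy":0,"wz":2},{"dx":5,"dy":3,"dz":6,"wx":0,"wy":0,"wz":5},{"dx":8,"dy":5,"dz":10,"wx":0,"wy":0,"wz":9},{"dx":10.5,"dy":6,"dz":14,"wx":0,"wy":0,"wz":11.2},{"dx":11.3,"dy":6.65,"dz":18,"wx":0,"wy":0,"wz":11.2},{"dx":11.3,"dy":6.65,"dz":21,"wx":0,"wy":0,"wz":11.2},{"dx":11.3,"dy":6.65,"dz":24,"wx":0,"wy":0,"wz":11.2},{"dx":11.3,"dy":6.65,"dz":26,"wx":0,"wy":0,"wz":11.2},{"dx":11.3,"dy":6.65,"dz":26.85,"wx":0,"wy":0,"wz":11.2},{"dx":11.3,"dy":6.65,"dz":26.85,"wx":0,"wy":0,"wz":11.2}]'
python3 -m crank '[{"dx":0,"dy":0,"dz":0,"wx":0,"wy":0,"wz":0},{"dx":0,"dy":0,"dz":0,"wx":0,"wy":0,"wz":0},{"dx":0,"dy":0,"dz":0,"wx":0,"wy":0,"wz":0},{"dx":0,"dy":0,"dz":0,"wx":0,"wy":0,"wz":0},{"dx":0,"dy":0,"dz":0,"wx":0,"wy":0,"wz":0},{"dx":0,"dy":0,"dz":0,"wx":0,"wy":0,"wz":0},{"dx":0,"dy":0,"dz":-0.5,"wx":0,"wy":0,"wz":0},{"dx":0,"dy":0,"dz":-2,"wx":0,"wy":0,"wz":0},{"dx":0,"dy":0,"dz":-5,"wx":0,"wy":0,"wz":0},{"dx":0,"dy":0,"dz":-9,"wx":0,"wy":0,"wz":0}]' 0 50
python3 - <<'E'
from h import *
print(rel([.4784,-.0561,.11],176.2))
E
```

```text
t: 21.35
eef_pos: [0.4952, 0.3487, 0.0202]
ee_rot: [-3.141, 0.0, 2.844]
force: [-0.1, 0.4, 0.3]
width: 0.0447
gripper_force: 0.0
t: 22.6
eef_pos: [0.4943, 0.3489, 0.1108]
ee_rot: [-3.14, -0.001, 2.845]
force: [-0.0, 0.7, -4.6]
width: 0.0135
gripper_force: 50.0
([-10.31, -39.2, 0.13], [-0.09, -0.06, -13.19])
```

```bash
python3 -m crank '[{"dx":-0.5,"dy":-3,"dz":0,"wx":0,"wy":0,"wz":-1},{"dx":-2,"dy":-8,"dz":0,"wx":0,"wy":0,"wz":-3},{"dx":-3.5,"dy":-13,"dz":0,"wx":0,"wy":0,"wz":-5},{"dx":-5,"dy":-18.5,"dz":0,"wx":0,"wy":0,"wz":-7},{"dx":-6,"dy":-24,"dz":0,"wx":0,"wy":0,"wz":-9},{"dx":-7.5,"dy":-29.5,"dz":0,"wx":0,"wy":0,"wz":-11},{"dx":-9,"dy":-34.5,"dz":0,"wx":0,"wy":0,"wz":-13},{"dx":-10,"dy":-38,"dz":0,"wx":0,"wy":0,"wz":-13.2},{"dx":-10.3,"dy":-39.2,"dz":0,"wx":0,"wy":0,"wz":-13.2},{"dx":-10.3,"dy":-39.2,"dz":0,"wx":0,"wy":0,"wz":-13.2}]'
python3 hand.py w11.png
python3 - <<'E'
from h import *
print(rel([.4784,-.0561,.039],176.2))
E
```

```text
t: 23.85
eef_pos: [0.4789, -0.0561, 0.1106]
ee_rot: [3.141, 0.001, 3.074]
force: [0.5, 0.0, -4.1]
width: 0.0136
gripper_force: 50.0
predicted eye px [[255.1 167.8]]
hole [242, 159, 32, 23, 618] [257.7 169.1] in tool mm [34.3  1.4  8. ]
([0.08, -0.07, 7.15], [0.02, 0.05, -0.03])
```

```bash
python3 -m crank '[{"dx":0.1,"dy":0,"dz":1.5,"wx":0,"wy":0,"wz":0},{"dx":0.1,"dy":-0.05,"dz":3.5,"wx":0,"wy":0,"wz":0},{"dx":0.1,"dy":-0.05,"dz":5,"wx":0,"wy":0,"wz":0},{"dx":0.1,"dy":-0.05,"dz":6,"wx":0,"wy":0,"wz":0},{"dx":0.1,"dy":-0.05,"dz":6.8,"wx":0,"wy":0,"wz":0},{"dx":0.1,"dy":-0.05,"dz":7.1,"wx":0,"wy":0,"wz":0},{"dx":0.1,"dy":-0.05,"dz":7.1,"wx":0,"wy":0,"wz":0},{"dx":0.1,"dy":-0.05,"dz":7.1,"wx":0,"wy":0,"wz":0},{"dx":0.1,"dy":-0.05,"dz":7.1,"wx":0,"wy":0,"wz":0},{"dx":0.1,"dy":-0.05,"dz":7.1,"wx":0,"wy":0,"wz":0}]'
python3 - <<'E'
from h import *
print(rel([.5782,-.0627,.039],176.2))
E
```

```text
t: 25.15
eef_pos: [0.478, -0.0561, 0.0393]
ee_rot: [3.141, 0.0, 3.075]
force: [0.3, -0.3, -5.2]
width: 0.0137
gripper_force: 50.0
([-10.04, 0.01, 0.03], [0.01, 0.03, 0.0])
```

```bash
python3 -m crank '[{"dx":-1,"dy":0,"dz":0,"wx":0,"wy":0,"wz":0},{"dx":-2,"dy":0,"dz":0,"wx":0,"wy":0,"wz":0},{"dx":-3,"dy":0,"dz":0,"wx":0,"wy":0,"wz":0},{"dx":-4.5,"dy":0,"dz":0,"wx":0,"wy":0,"wz":0},{"dx":-5.5,"dy":0,"dz":0,"wx":0,"wy":0,"wz":0},{"dx":-6.5,"dy":0,"dz":0,"wx":0,"wy":0,"wz":0},{"dx":-7.5,"dy":0,"dz":0,"wx":0,"wy":0,"wz":0},{"dx":-8.5,"dy":0,"dz":0,"wx":0,"wy":0,"wz":0},{"dx":-9.5,"dy":0,"dz":0,"wx":0,"wy":0,"wz":0},{"dx":-10.15,"dy":0,"dz":0,"wx":0,"wy":0,"wz":0}]'
python3 hand.py w12.png
python3 - <<'E'
from h import *
cv2.imwrite('pics/c12.png',cv2.resize(cv2.imread('pics/w12.png')[110:240,60:460],(800,260),interpolation=3))
E
```

```text
t: 26.4
eef_pos: [0.5786, -0.0631, 0.0379]
ee_rot: [-3.141, -0.003, 3.075]
force: [-4.0, 1.0, -9.1]
width: 0.0138
gripper_force: 50.0
predicted eye px [[255.1 167.8]]
hole [242, 149, 32, 27, 607] [257.6 162. ] in tool mm [38.2  1.4  8.1]
```

View pics/c12.png

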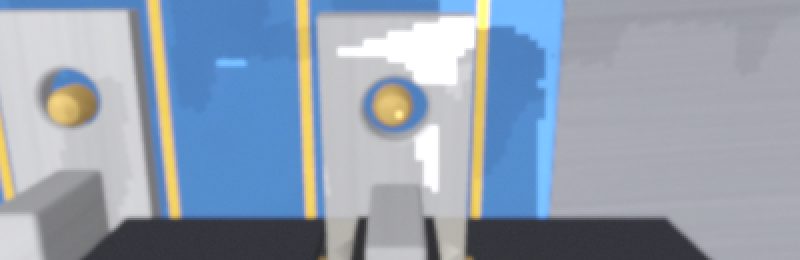

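The lane 1 pin at (392,104) is centred in the hole at (394,108). Lowering and releasing.

```bash
python3 -m crank '[{"dx":0,"dy":0,"dz":0.2,"wx":0,"wy":0,"wz":0},{"dx":0,"dy":0,"dz":0.4,"wx":0,"wy":0,"wz":0},{"dx":0,"dy":0,"dz":0.6,"wx":0,"wy":0,"wz":0},{"dx":0,"dy":0,"dz":0.8,"wx":0,"wy":0,"wz":0},{"dx":0,"dy":0,"dz":0.9,"wx":0,"wy":0,"wz":0},{"dx":0,"dy":0,"dz":1,"wx":0,"wy":0,"wz":0},{"dx":0,"dy":0,"dz":1,"wx":0,"wy":0,"wz":0},{"dx":0,"dy":0,"dz":1,"wx":0,"wy":0,"wz":0},{"dx":0,"dy":0,"dz":1,"wx":0,"wy":0,"wz":0},{"dx":0,"dy":0,"dz":1,"wx":0,"wy":0,"wz":0}]'
python3 -m crank '[{"dx":0,"dy":0,"dz":0,"wx":0,"wy":0,"wz":0},{"dx":0,"dy":0,"dz":0,"wx":0,"wy":0,"wz":0},{"dx":0,"dy":0,"dz":0,"wx":0,"wy":0,"wz":0},{"dx":0,"dy":0,"dz":0,"wx":0,"wy":0,"wz":0},{"dx":0,"dy":0,"dz":-1,"wx":0,"wy":0,"wz":0},{"dx":0,"dy":0,"dz":-4,"wx":0,"wy":0,"wz":0},{"dx":0,"dy":0,"dz":-8,"wx":0,"wy":0,"wz":0},{"dx":0,"dy":0,"dz":-13,"wx":0,"wy":0,"wz":0},{"dx":-5,"dy":-4,"dz":-18,"wx":0,"wy":0,"wz":0},{"dx":-5,"dy":-5,"dz":-18,"wx":0,"wy":0,"wz":0}]' 4.5
python3 meas.py w13.png 0.020
python3 - <<'E'
from h import *
snap('side','s13.png');snap('scene','sc13.png')
f=lambda n,y,y2,x,x2,w,h:cv2.resize(cv2.imread('pics/'+n)[y:y2,x:x2],(w,h),interpolation=3)
cv2.imwrite('pics/c13.png',np.vstack([np.hstack([f('s13.png',130,240,180,310,400,338),f('sc13.png',190,300,130,300,400,338)]),f('w13.png',0,240,0,400,433,260*1)[:, :].repeat(1,0) if 0 else f('w13.png',30,240,0,512,800,260)]))
for q in ('lock_tip',):
  for c in ('side','scene','wrist'): print(c,[(np.round(x['centre'],3).tolist(),round(x['confidence'],2)) for x in arm.mark_of(c,q)])
E
```

```text
t: 27.7
eef_pos: [0.5787, -0.0629, 0.0304]
ee_rot: [3.142, 0.001, 3.076]
force: [-9.2, -0.9, 5.7]
width: 0.0137
gripper_force: 50.0
t: 28.95
eef_pos: [0.6284, -0.117, 0.2133]
ee_rot: [3.142, 0.006, 3.076]
force: [-0.4, -0.2, -1.2]
width: 0.0451
gripper_force: 0.0
outer [198, 52, 40, 145, 3077] [ 590.1 -156.8] [ 39.4 159.3] 86.3 [ 581.4 -151.4]
 hole [198, 52, 40, 145, 3077] [ 571.8 -155.5] [15.3 35.9] 84.0 [ 571.4 -154. ]
 hole [198, 52, 40, 145, 3077] [ 534.6 -153.4] [21.2 20.3] 41.4 [ 534.6 -153.4]
outer [283, 53, 44, 146, 3553] [598.  -62.1] [ 42.6 160.9] 86.2 [601.2 -60.6]
 hole [283, 53, 44, 146, 3553] [659.1 -46.4] [ 2.4 11. ] 89.5 [659.1 -46.4]
 hole [283, 53, 44, 146, 3553] [639.4 -45.1] [ 2.3 11.9] 89.5 [639.3 -45.1]
 hole [283, 53, 44, 146, 3553] [599.8 -42.4] [ 2.2 10. ] 89.5 [599.8 -42.4]
 hole [283, 53, 44, 146, 3553] [577.  -66.1] [ 6.9 30.2] 85.4 [576.5 -65.8]
 hole [283, 53, 44, 146, 3553] [564.2 -39.9] [ 2.2 11.6] 89.6 [564.2 -39.9]
 hole [283, 53, 44, 146, 3553] [545.5 -38.7] [2.2 7.2] 89.6 [545.5 -38.7]
 hole [283, 53, 44, 146, 3553] [542.2 -58.9] [18.8 18.1] 40.7 [542.2 -58.9]
 hole [283, 53, 44, 146, 3553] [528.9 -37.5] [2.1 6. ] 89.6 [528.9 -37.5]
bracket1 [([0.589, -0.16, 0.015], 0.84), ([0.594, -0.066, 0.01], 0.59)]
bracket1_eye [([0.542, -0.063, 0.017], 0.68), ([0.596, -0.069, 0.012], 0.3)]
bracket1_nose []
side [([0.36, 0.052, 0.0], 0.71), ([0.532, -0.346, 0.084], 0.47)]
scene [([0.533, -0.351, 0.088], 0.65)]
wrist []
```

View pics/c13.png

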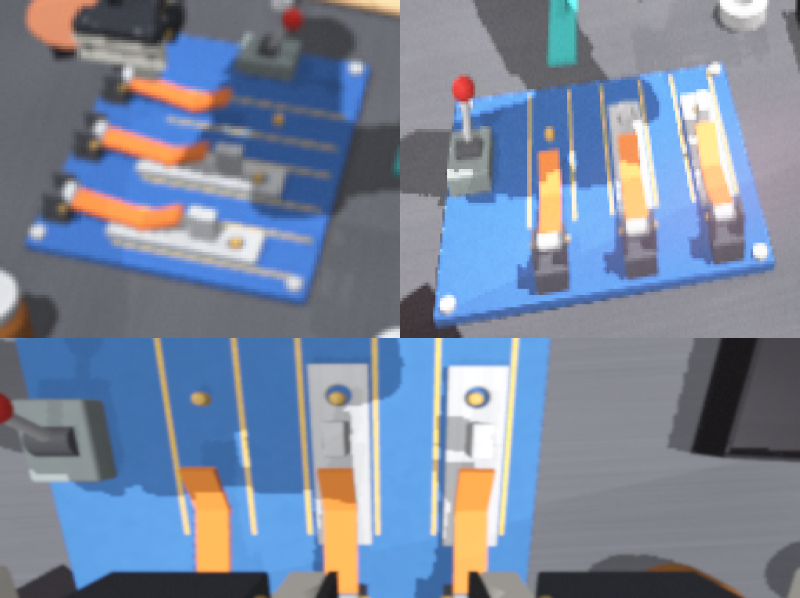

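Both brackets look flat with their pins through at (337,397) and (477,397). Before locking, I'll press lightly on each lug top with closed fingers to seat them and confirm height (expected lug top z = 56 mm).

Run:
```python
from h import *
print(rel([.577,-.0625,.07],176.2))
```

```text
([5.15, 4.97, 13.88], [-0.0, -0.05, 0.05])
```

```bash
python3 -m crank '[{"dx":2,"dy":2,"dz":3,"wx":0,"wy":0,"wz":0},{"dx":4,"dy":4,"dz":7,"wx":0,"wy":0,"wz":0},{"dx":5.15,"dy":4.95,"dz":10,"wx":0,"wy":0,"wz":0},{"dx":5.15,"dy":4.95,"dz":12.5,"wx":0,"wy":0,"wz":0},{"dx":5.15,"dy":4.95,"dz":13.9,"wx":0,"wy":0,"wz":0},{"dx":5.15,"dy":4.95,"dz":14.4,"wx":0,"wy":0,"wz":0},{"dx":5.15,"dy":4.95,"dz":14.8,"wx":0,"wy":0,"wz":0},{"dx":5.15,"dy":4.95,"dz":15.1,"wx":0,"wy":0,"wz":0},{"dx":5.15,"dy":4.95,"dz":15.4,"wx":0,"wy":0,"wz":0},{"dx":5.15,"dy":4.95,"dz":15.5,"wx":0,"wy":0,"wz":0}]' 0 20
```

```text
t: 30.65
eef_pos: [0.5781, -0.0633, 0.0562]
ee_rot: [-3.141, 0.001, 3.076]
force: [-7.8, 2.8, 23.0]
width: 0.0008
gripper_force: 11.5
```

It sits at 56.2 mm, so it is fully seated. Now bracket A.

```bash
python3 -m crank '[{"dx":0,"dy":0,"dz":-2,"wx":0,"wy":0,"wz":0},{"dx":0,"dy":0,"dz":-3,"wx":0,"wy":0,"wz":0},{"dx":0.1,"dy":-3,"dz":-3,"wx":0,"wy":0,"wz":0},{"dx":0.1,"dy":-6,"dz":-3,"wx":0,"wy":0,"wz":0},{"dx":0.1,"dy":-9,"dz":-3,"wx":0,"wy":0,"wz":0},{"dx":0.1,"dy":-9.4,"dz":-2,"wx":0,"wy":0,"wz":0},{"dx":0.1,"dy":-9.4,"dz":-1,"wx":0,"wy":0,"wz":0},{"dx":0.1,"dy":-9.4,"dz":-0.5,"wx":0,"wy":0,"wz":0},{"dx":0.1,"dy":-9.4,"dz":-0.2,"wx":0,"wy":0,"wz":0},{"dx":0.1,"dy":-9.4,"dz":0,"wx":0,"wy":0,"wz":0}]'
python3 - <<'E'
from h import *
print(rel([.50,-.349,.20],176.2))
E
```

```text
t: 31.9
eef_pos: [0.5703, -0.1563, 0.0561]
ee_rot: [-3.141, -0.0, 3.077]
force: [-12.2, 6.8, 32.9]
width: 0.0004
gripper_force: 16.5
([5.78, -19.69, -14.37], [-0.04, -0.02, 0.12])
```

Both are seated. Now to the lever: I'll stand in front of the knob (about (0.532, -0.347, 0.087)) with closed fingers.

```bash
python3 -m crank '[{"dx":0,"dy":0,"dz":-4,"wx":0,"wy":0,"wz":0},{"dx":0,"dy":0,"dz":-9,"wx":0,"wy":0,"wz":0},{"dx":2,"dy":-4,"dz":-11,"wx":0,"wy":0,"wz":0},{"dx":4,"dy":-9,"dz":-11,"wx":0,"wy":0,"wz":0},{"dx":6,"dy":-14,"dz":-11,"wx":0,"wy":0,"wz":0},{"dx":7.3,"dy":-18,"dz":-11,"wx":0,"wy":0,"wz":0},{"dx":7.3,"dy":-19.6,"dz":-11,"wx":0,"wy":0,"wz":0},{"dx":7.3,"dy":-19.6,"dz":-7,"wx":0,"wy":0,"wz":0},{"dx":7.3,"dy":-19.6,"dz":-3.5,"wx":0,"wy":0,"wz":0},{"dx":7.3,"dy":-19.6,"dz":-2.1,"wx":0,"wy":0,"wz":0}]'
python3 - <<'E'
from h import *
print(rel([.5655,-.3485,.075],176.2))
E
```

```text
t: 33.15
eef_pos: [0.4841, -0.3467, 0.0731]
ee_rot: [3.141, -0.003, 3.076]
force: [-0.7, -0.0, 0.9]
width: 0.0004
gripper_force: 0.0
([-8.13, 0.35, -0.21], [0.05, -0.16, 0.05])
```

```bash
python3 -m crank '[{"dx":-1,"dy":0,"dz":-0.2,"wx":0,"wy":0,"wz":0},{"dx":-2,"dy":0.1,"dz":-0.2,"wx":0,"wy":0,"wz":0},{"dx":-3,"dy":0.2,"dz":-0.2,"wx":0,"wy":0,"wz":0},{"dx":-4,"dy":0.3,"dz":-0.2,"wx":0,"wy":0,"wz":0},{"dx":-5,"dy":0.35,"dz":-0.2,"wx":0,"wy":0,"wz":0},{"dx":-6,"dy":0.35,"dz":-0.2,"wx":0,"wy":0,"wz":0},{"dx":-7,"dy":0.35,"dz":-0.2,"wx":0,"wy":0,"wz":0},{"dx":-7.5,"dy":0.35,"dz":-0.2,"wx":0,"wy":0,"wz":0},{"dx":-8,"dy":0.35,"dz":-0.2,"wx":0,"wy":0,"wz":0},{"dx":-8.1,"dy":0.35,"dz":-0.2,"wx":0,"wy":0,"wz":0}]'
```

```text
t: 34.4
eef_pos: [0.5647, -0.3493, 0.0765]
ee_rot: [3.141, -0.002, 3.075]
force: [-4.2, 1.3, -0.2]
width: 0.0004
gripper_force: 2.3
```

```bash
python3 -m crank '[{"dx":-0.1,"dy":0,"dz":0,"wx":0,"wy":0,"wz":0},{"dx":-0.2,"dy":0,"dz":0,"wx":0,"wy":0,"wz":0},{"dx":-0.25,"dy":0,"dz":0,"wx":0,"wy":0,"wz":0},{"dx":-0.3,"dy":0,"dz":0,"wx":0,"wy":0,"wz":0},{"dx":-0.3,"dy":0,"dz":0,"wx":0,"wy":0,"wz":0},{"dx":-0.3,"dy":0,"dz":0,"wx":0,"wy":0,"wz":0},{"dx":-0.3,"dy":0,"dz":0,"wx":0,"wy":0,"wz":0},{"dx":-0.3,"dy":0,"dz":0,"wx":0,"wy":0,"wz":0},{"dx":-0.3,"dy":0,"dz":0,"wx":0,"wy":0,"wz":0},{"dx":-0.3,"dy":0,"dz":0,"wx":0,"wy":0,"wz":0}]'
python3 - <<'E'
from h import *
for c in ('side','scene'):
    snap(c); print(c,[(np.round(x['centre'],3).tolist(),round(x['confidence'],2)) for x in arm.mark_of(c,'lock_tip')])
E
```

```text
t: 35.65
eef_pos: [0.5651, -0.3493, 0.0763]
ee_rot: [3.14, -0.006, 3.074]
force: [-10.3, 2.4, 1.2]
width: 0.0007
gripper_force: 5.0
side [([0.442, -0.493, -0.001], 0.18)]
scene [([0.593, -0.354, 0.083], 0.66)]
```

The force is rising with no more travel, so the lever is at its stop. One slightly firmer push, then retreat and check.

```bash
python3 -m crank '[{"dx":-0.15,"dy":0,"dz":0,"wx":0,"wy":0,"wz":0},{"dx":-0.3,"dy":0,"dz":0,"wx":0,"wy":0,"wz":0},{"dx":-0.3,"dy":0,"dz":0,"wx":0,"wy":0,"wz":0},{"dx":0,"dy":0,"dz":0,"wx":0,"wy":0,"wz":0},{"dx":2,"dy":0,"dz":0,"wx":0,"wy":0,"wz":0},{"dx":6,"dy":0,"dz":0,"wx":0,"wy":0,"wz":0},{"dx":8,"dy":0,"dz":-4,"wx":0,"wy":0,"wz":0},{"dx":8,"dy":0,"dz":-9,"wx":0,"wy":0,"wz":0},{"dx":8,"dy":0,"dz":-14,"wx":0,"wy":0,"wz":0},{"dx":8,"dy":0,"dz":-18,"wx":0,"wy":0,"wz":0}]'
python3 -m crank '[{"dx":0,"dy":-3,"dz":0,"wx":0,"wy":0,"wz":0},{"dx":0,"dy":-7,"dz":0,"wx":0,"wy":0,"wz":0},{"dx":0,"dy":-11,"dz":0,"wx":0,"wy":0,"wz":0},{"dx":0,"dy":-15,"dz":0,"wx":0,"wy":0,"wz":0},{"dx":0,"dy":-15,"dz":0,"wx":0,"wy":0,"wz":0},{"dx":0,"dy":-15,"dz":0,"wx":0,"wy":0,"wz":0},{"dx":0,"dy":-15,"dz":0,"wx":0,"wy":0,"wz":0},{"dx":0,"dy":-15,"dz":0,"wx":0,"wy":0,"wz":0},{"dx":0,"dy":-15,"dz":0,"wx":0,"wy":0,"wz":0},{"dx":0,"dy":-15,"dz":0,"wx":0,"wy":0,"wz":0}]'
python3 - <<'E'
from h import *
for c in ('side','scene'):
    snap(c,c+'14.png')
    for q in ('lock_tip','bracket1','jar','tin','bearing','hammer'): print(c,q,[(np.round(x['centre'],3).tolist(),round(x['confidence'],2)) for x in arm.mark_of(c,q)])
f=lambda n,y,y2,x,x2,w,h:cv2.resize(cv2.imread('pics/'+n)[y:y2,x:x2],(w,h),interpolation=3)
cv2.imwrite('pics/c14.png',np.hstack([f('side14.png',110,350,130,330,400,480),f('scene14.png',170,300,80,290,400,480)]))
E
```

```text
t: 37.1
eef_pos: [0.4898, -0.345, 0.2605]
ee_rot: [-3.14, 0.005, 3.076]
force: [1.1, -0.3, 0.2]
width: 0.0005
gripper_force: 0.0
t: 38.35
eef_pos: [0.4791, -0.4939, 0.2573]
ee_rot: [-3.141, 0.0, 3.076]
force: [0.3, -0.3, 0.1]
width: 0.0006
gripper_force: 0.0
side lock_tip [([0.589, -0.349, 0.083], 0.59), ([0.548, -0.06, 0.015], 0.47), ([0.661, -0.16, 0.017], 0.4)]
side bracket1 [([0.594, -0.068, 0.011], 0.88), ([0.313, -0.212, -0.002], 0.82), ([0.358, 0.052, -0.002], 0.69), ([0.589, -0.163, 0.012], 0.61), ([0.66, -0.162, 0.014], 0.45)]
side jar [([0.745, 0.099, 0.001], 0.85)]
side tin [([0.749, 0.262, -0.0], 0.96)]
side bearing [([0.363, 0.05, -0.001], 0.75), ([0.672, -0.069, 0.014], 0.36)]
side hammer [([0.438, -0.489, -0.001], 0.88), ([0.531, -0.252, 0.013], 0.66), ([0.504, 0.254, -0.001], 0.44)]
scene lock_tip [([0.528, -0.253, 0.014], 0.54), ([0.59, -0.352, 0.083], 0.41)]
scene bracket1 [([0.598, -0.062, 0.014], 0.68), ([0.593, -0.158, 0.014], 0.58), ([0.307, -0.213, -0.0], 0.58)]
scene jar [([0.747, 0.093, -0.002], 0.6)]
scene tin [([0.749, 0.264, -0.004], 0.85)]
scene bearing [([0.356, 0.05, -0.001], 0.84)]
scene hammer [([0.438, -0.49, 0.001], 0.96)]
```

View pics/c14.png

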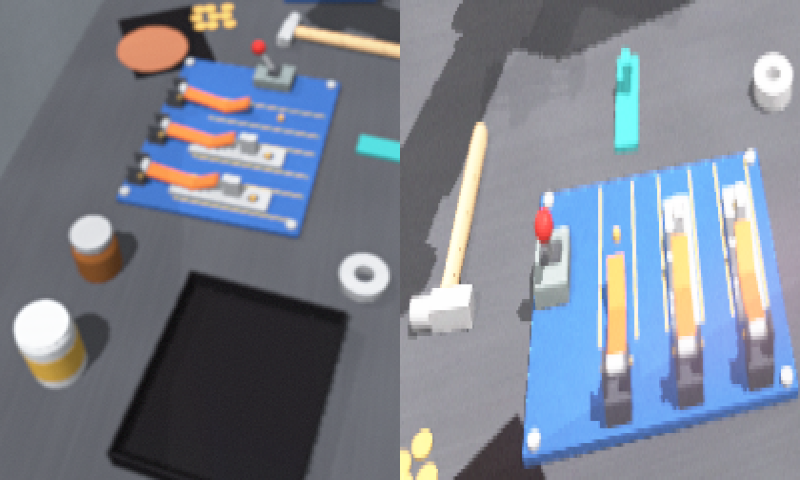

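The bin is empty, both brackets are seated, the lever is over (knob at x = 0.589, expected 0.588), and the bystanders haven't moved. Handing in.

```bash
python3 -c "
from station import arm
print(arm.job_done())"
```

```text
the job is handed in; nothing more can be done
None
```

Two brackets were in the bin; both are seated flat over pins 1 and 2 under their fingers, the lock lever is fully over, the bystanders are undisturbed, and the job was handed in at about 38 s of the 210 s allowed.

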